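Spritz the joint and clamp the split board

TASK

Glue the split chopping board back together: while the joint between the halves is still open, push the white nozzle cap of the spray can all the way down and let it spring back up, then pump the clamp's orange trigger towards its grip, stroke after stroke, until the jaw has pushed the halves fully together and its soft orange pad is squashed to about half its thickness, never flat. Finish while still holding the trigger in at that squeeze. Move the bar, jaw and board by the trigger alone, and leave the mug and the egg timer where they stand.

Things in the scene. Friction and masses are not known exactly. Their poses are not given: they have to be found in the camera images.
- clamp: One-hand bar clamp, black and orange, stuck down by a 72 mm suction foot; does not move. Origin on the worktop under the trigger's pivot; x runs level along the steel bar towards the moving jaw, z up. The fixed jaw's black rubber face is at x = 30 mm. The bar (10 mm wide, z = 50 to 67 mm) passes over the board and sticks out behind the grip, at most to x = -115 mm.
- grip (a point): Centre of the clamp's fixed upright pistol grip: 18 mm thick (clamp x = -48 to -30 mm), 26 mm wide, z = 85 to 181 mm, with a top cap from x = -62 to -28 mm. The orange trigger blade stands on its +x side.
- trigger_pull (a point): Middle of the trigger blade's outer face (it looks to clamp +x), 136 mm above the worktop. The blade is 22 mm wide, 12 mm thick, and stands from 85 to 168 mm up. With the trigger free this point is at clamp x = 23 mm, 71 mm from the back of the grip. Push here towards the grip (clamp -x): 5 to 6 N for an empty stroke, about 12 N with the pad half squashed.
- trigger (a joint): Trigger angle, rad: 0 free (top leans 0.15 rad to clamp +x), 0.30 squeezed to its stop (leans 0.15 to -x). Pivot 22 mm above the clamp's origin, 115 mm below the pull point. Sprung out with 2 to 4 N. On the squeeze a pawl draws the bar in, 42 mm per rad once it meets a tooth; on the return it clicks over the 8 mm teeth and the bar stays. A stroke to 0.25 or more and fully back gains 8 mm.
- bar: Toothed steel bar with the black moving jaw on its end, one rigid part, axes as the clamp's; slides along clamp x only. Origin at the clamp's origin when fully out, up to 75 mm to clamp -x as it is pumped. A 9 N friction brake holds it where it is left, but not against a strong squeeze: with the trigger let go the jaw backs off until about 1 mm of pad squash is left.
- pad_face (a point): Centre of the face of the moving jaw's orange soft pad that meets the far half of the board; the pad is 42 mm wide and 22 mm high, its face looks to clamp -x.
- pad (a joint): How far the 10 mm thick soft pad is squashed, in m: 0 untouched, 0.005 half, 0.0092 flat. It resists with 4 N per mm. With the joint closed, each 0.1 rad of trigger squashes it 3 to 4 mm.
- near_half: Half of the split board next to the fixed jaw: wood, 70 x 170 x 20 mm, loose, lying flat. Origin under its centre, axes as the clamp's, so its joint edge is at its x = +35 mm, with two 6 mm dowels that stand 21 mm out of it.
- far_half: Other half, next to the moving jaw: wood, 70 x 170 x 20 mm, loose, lying flat, already started on the dowels. Origin under its centre, axes as the clamp's; its joint edge is at its x = -35 mm, its outer edge at +35 mm. With the joint closed its origin lies 70 mm from that of near_half.
- nozzle_top (a point): Centre of the top of the white nozzle cap (25 mm across at the top) of the upright red spray can of glue activator, about 224 mm above the worktop. The can (59 mm wide) stands in a fixed black holder behind the board; a thin red tube leads from the cap to the open joint.
- nozzle (a joint): How far the nozzle cap is pressed down, in m: 0 up, 0.006 fully down. Its spring takes 2 N to start and 6 N at the bottom, and lifts it again.
- mug: White spotted mug, 82 mm wide, 91 mm high, a bystander; origin under its centre.
- egg_timer: Red and white egg timer, 64 mm wide, 55 mm high, a bystander; origin under its centre.

How it is judged (in metres and radians):
On the way, in this order (a step that is already met when the one before it is completed fails the run):
1. the nozzle cap is pushed down at least 4 mm of its 6 mm while the joint is open (value of joint nozzle above 0.004 m and x of far_half in the frame of near_half above 0.076 m), for 0.1 s.
2. the nozzle cap has sprung back up (value of joint nozzle below 0.001 m), for 0.2 s.
3. the moving jaw's pad has come up to the far half (x of pad_face in the frame of far_half below 0.0365 m), for 0.1 s.
4. the halves have met (x of far_half in the frame of near_half below 0.072 m), for 0.1 s.
At the end, for the whole second after the job is handed in: The halves meet (gap under 2 mm); the jaw's soft pad presses on the far half with more than 8 N and is squashed by 2.5 to 7.5 mm of its 10 mm; the trigger is held in (over 0.02 rad) by the fingers with more than 4 N; the nozzle cap is up (x of far_half in the frame of near_half below 0.072 m and value of joint pad between 0.0025 and 0.0075 m and contact force between bar and far_half above 8 N and value of joint trigger above 0.02 rad and contact force between the fingers and clamp above 4 N and value of joint nozzle below 0.001 m); the arm keeps its last pose, push and grip.
It fails at once if the soft pad is squashed flat (more than 8.5 mm) (value of joint pad above 0.0085 m).
It fails at once if the robot pushes the bar or the moving jaw itself (contact force between any of the fingers, the arm and bar above 2 N).
It fails at once if the robot pushes the board halves itself (contact force between any of the fingers, the arm and near_half above 2 N or contact force between any of the fingers, the arm and far_half above 2 N).
It fails at once if the mug or the egg timer is moved more than 3 cm (distance of any of mug, egg_timer from where it was at the start of the episode above 0.03 m).
It also fails if it takes over 67 s, if anything falls off the work surface, if the arm or the gripper's body presses on something with over 40 N, if the wrist force passes 120 N, or if a joint passes its speed limit or range.

ROBOT

A 6-joint arm with a two-finger parallel gripper is mounted at the origin on a cart in front of the work surface, level with it; the furniture and walls round the work are solid. World frame = base frame: x ahead of the robot, y to its left, z up, the work surface at z = 0. Lengths are in mm, angles in rad, forces in N, time in s.
With the tool pointing down it reaches from about 300 to 775 mm from the base axis. Payload 14.6 kg.
Tool frame: the origin (TCP) lies midway between the tips of the shut fingers; the grasp point (between the pads) lies 19 mm behind it (manip.hold_point_z is the distance from the TCP to the grasp point, in mm); z points along the fingers, y is the direction in which the jaws open and shut (so a half turn about z gives the same grasp; the last joint's range is limited). The gripper opens to 94 mm and grips with 3 to 60 N. Pads are 16 mm wide; open, the fingers measure 119 mm over their backs; the gripper's body (75 mm by 177 mm) begins 78 mm behind the grasp point.
Start: joints at [1.204, 0.3, 1.521, -0, 1.321, -0.067], TCP at [162.428, 525.458, 205.446] pointing down, gripper open.
Joint ranges: [-3.03, 3.03], [-0.79, 2.21], [0.23, 2.52], [-1.04, 4.18], [0, 3.07], [-2.55, 2.55]. Speed limits (rad/s): [2.22, 2.22, 2.57, 3.14, 3.14, 3.14].

INTERFACE

Orientations are given as [roll, pitch, yaw] about the fixed x, y, z axes, in that order (R = Rz(yaw) Ry(pitch) Rx(roll)).
In Python, from cell import manip gives the robot as it stands.
- The arm moves only by the shell command python3 -m crank 'ROWS' [OPENING] [FORCE]. ROWS is JSON, a list of rows, each an object with "offset": the shift along the world's x, y, z in m, a list of three; "spin": the turn about the world's z in degrees. In form: [{"offset": [dx, dy, dz], "spin": spin}, ...]. A call has exactly 8 rows; each row is the pose to reach, as a shift and turn from the pose measured when the call began; what a row does not reach only later rows make up. A row lasts 1/12 s, in which the tool goes at most 41.7 mm and 7.16 degrees, less where a joint would pass 70% of its speed; a pose out of reach is approached as far as the arm can. A call with a gripper value outside its range is refused whole. OPENING is the opening, from 0 (shut) to 1 (fully open), set as the call begins (- or left out, the last holds). The fingers move at their own pace and stop on an object; FORCE is the grip in N (left out, the last holds). Time passes only in rows, so rows that repeat a pose let the fingers close, or fill a call up. It gives the time, the measured TCP pose, the force and the opening at its end, in the units of the state.
- manip.read_state(): the state, without advancing time (a new reading comes with each control period).
- manip.camera(name): name is "scene" or "top"; returns a dict with "pixels" (400x640x3 uint8, red, green, blue), "fx", "fy", "cx", "cy" (pixels), "extrinsics" (4x4, takes a point from world to camera coordinates). Camera axes: x right, y down, z forward; pixel columns grow to the right and rows downward; lengths in mm; the calibration is good to about 2 mm. A picture is of the moment at which its call begins. There is no depth.
- manip.sign_off(): hands the job in, once; it reports no verdict.
Trained networks look in a picture, given as the dict that the camera call returned (one of the last four; its "shot" number tells which), for a name from the list of things; names that differ only in an ending like _2 or _b are one class to them, and where a whole thing is asked for, a point or a joint stands for the part that bears it (a point fixed in the world has none). Each returns a list of dicts, best first, with "conf" (0 to 1); they miss things now and then, are a little off and sometimes report something else, mostly with a low value. They report only what shows in the picture. A call takes as long as a camera call.
- manip.search_frame(picture, name): "location" ([x, y, z] in mm, in world coordinates, good to about 4 mm: the middle of the surface that is visible of it).
- manip.masks_of(picture, name): "mask" (400x640 bool, what is visible of it).
The state is a dict: "clock": time; "joints": joint angles; "qd": joint speeds; "effort": joint torques, N m; "eef_pos": TCP position; "eef_rot": TCP orientation; "wrist_force": force on the tool from outside, world axes, zero at the start; "moment": the same for the moment, N m; "finger_gap": finger opening in mm.
Only numpy, scipy, OpenCV 4.12 (cv2) and the standard library are available. Lean on these libraries where they do the work, as an engineer would, in place of code of your own. Each camera call takes 0.05 s, during which the arm holds its last target. There are 200 camera calls.

## Working session

There is one attempt and no reset: what is moved stays moved. The work goes in short steps, Python scripts to look and compute and a shell command to move; the robot and the scene stay as the last step left them, time stands still between calls to the robot, and variables do not carry over. Pictures are saved under pics/ and viewed, about 8 in all and at most 12, crops included, and the job is handed in when it is done.

```bash
mkdir -p pics; ls
cat > h.py <<'E'
from cell import manip
import numpy as np, cv2
names=["clamp","grip","trigger_pull","bar","pad_face","near_half","far_half","nozzle_top","mug","egg_timer"]
def save(p,n): cv2.imwrite(n,p["pixels"][:,:,::-1])
def proj(p,X):
    c=p["extrinsics"]@np.r_[X,1]; return np.round([p["fx"]*c[0]/c[2]+p["cx"],p["fy"]*c[1]/c[2]+p["cy"]],1)
E
python3 - <<'E'
from h import *
s=manip.read_state(); print({k:np.round(v,3) for k,v in s.items()})
for c in ["scene","top"]:
    p=manip.camera(c); save(p,f"pics/{c}0.png"); print(c,np.round(p["extrinsics"],3).tolist(),p["fx"])
    for n in names:
        print(n,[(np.round(d["location"]).tolist(),round(d["conf"],2)) for d in manip.search_frame(p,n)[:2]])
E
```

```text
pics
{'clock': np.float64(0.0), 'joints': array([ 1.204,  0.3  ,  1.522, -0.   ,  1.321, -0.067]), 'qd': array([-0.   , -0.001,  0.   ,  0.   ,  0.   , -0.   ]), 'effort': array([-1.0000e-03, -5.3181e+01, -3.5274e+01,  7.1000e-02,  2.4000e-02,
       -0.0000e+00]), 'eef_pos': array([162.334, 525.206, 204.877]), 'eef_rot': array([-3.14 , -0.   ,  2.842]), 'wrist_force': array([-0.198,  0.119,  0.341]), 'moment': array([ 0.031,  0.038, -0.055]), 'finger_gap': np.float64(93.93)}
scene [[0.469, -0.883, 0.015, -275.969], [-0.686, -0.375, -0.624, 413.729], [0.557, 0.282, -0.781, 994.147], [0.0, 0.0, 0.0, 1.0]] 456.23447469839294
clamp [([489.0, 76.0, 63.0], 0.81), ([556.0, -111.0, 26.0], 0.23)]
grip [([490.0, 78.0, 60.0], 0.88)]
trigger_pull [([496.0, 72.0, 119.0], 0.73)]
bar [([546.0, -81.0, 60.0], 0.67)]
pad_face [([559.0, -114.0, 26.0], 0.54)]
near_half [([499.0, 21.0, 25.0], 0.62)]
far_half [([523.0, -57.0, 24.0], 0.81)]
nozzle_top [([671.0, 40.0, 212.0], 0.65)]
mug [([350.0, -347.0, 48.0], 0.83)]
egg_timer [([324.0, 247.0, 36.0], 0.74)]
top [[-0.026, -0.998, -0.063, -24.375], [-0.984, 0.037, -0.174, 514.38], [0.176, 0.057, -0.983, 1417.898], [0.0, 0.0, 0.0, 1.0]] 436.9913029240578
clamp [([498.0, 72.0, 59.0], 0.8)]
grip [([501.0, 76.0, 63.0], 0.8)]
trigger_pull [([541.0, -46.0, 20.0], 0.52), ([498.0, 74.0, 144.0], 0.45)]
bar [([551.0, -78.0, 61.0], 0.58)]
pad_face [([539.0, -49.0, 22.0], 0.3), ([495.0, 74.0, 56.0], 0.27)]
near_half [([509.0, 29.0, 18.0], 0.67)]
far_half [([542.0, -47.0, 20.0], 0.89)]
nozzle_top [([672.0, 38.0, 215.0], 0.59), ([339.0, -355.0, 19.0], 0.52)]
mug [([339.0, -357.0, 18.0], 0.64)]
egg_timer [([328.0, 250.0, 36.0], 0.79), ([539.0, -45.0, 23.0], 0.47)]
```

View pics/scene0.png

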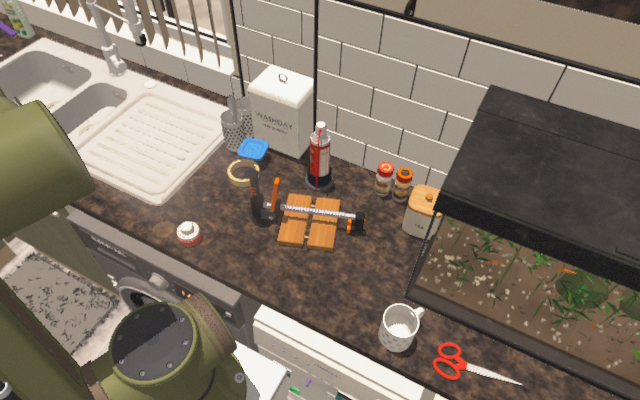

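View pics/top0.png

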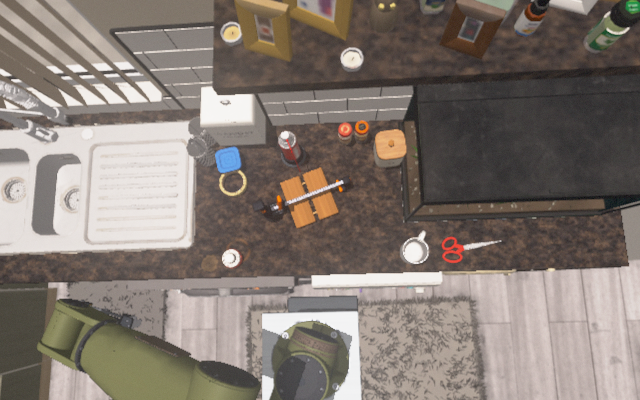

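The clamp's grip is at about (256,195) in scene and (268,205) in top. The bar runs right over the board, and the nozzle is at about (320,127) in scene and (287,135) in top. Next I'll crop closer.

Run:
```python
import cv2,numpy as np
a=cv2.imread("pics/scene0.png")[110:260,235:375]; b=cv2.imread("pics/top0.png")[120:240,245:365]
a=cv2.resize(a,None,fx=3.9,fy=3.9,interpolation=cv2.INTER_CUBIC)[:585]
b=cv2.resize(b,None,fx=3.9,fy=3.9,interpolation=cv2.INTER_CUBIC)
a=cv2.resize(a,(420,450));b=cv2.resize(b,(375,375))
print("scene scale 3.0 origin 235,110; top scale 3.125 origin 245,120 at x+420")
m=np.zeros((450,800,3),np.uint8);m[:,:420]=a;m[:375,420:795]=b
cv2.imwrite("pics/crop1.png",m)
```

```text
scene scale 3.0 origin 235,110; top scale 3.125 origin 245,120 at x+420
```

View pics/crop1.png

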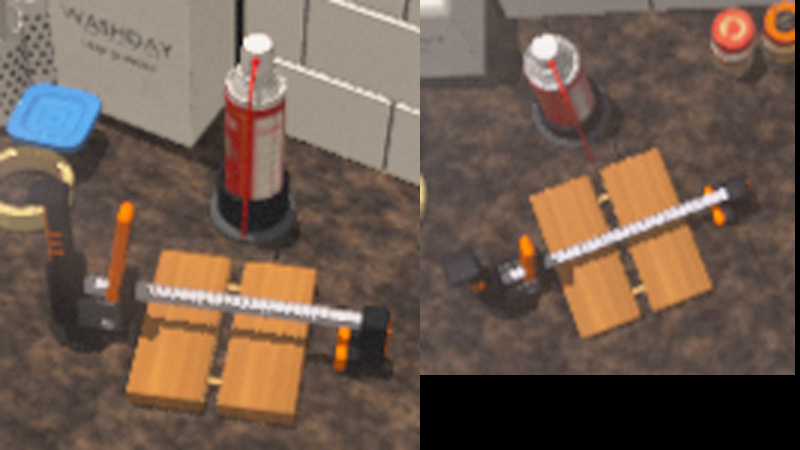

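The crop shows these points (scene crop scale 3, top crop scale 3.125):
- Nozzle top: (257,42) in scene, (545,47) in top.
- Trigger top: (126,206) and (526,240).
- Grip cap: (45,187) and (460,268).
- Bar end: (358,317) and (727,193).

Run:
```python
from h import *
S=manip.camera("scene");T=manip.camera("top")
def P(p): return np.array([[p["fx"],0,p["cx"]],[0,p["fy"],p["cy"]],[0,0,1]])@p["extrinsics"][:3]
pts={"noz":((257,42),(545,47)),"trig":((126,206),(526,240)),"cap":((45,187),(460,268)),"barend":((358,317),(727,193))}
for n,(a,b) in pts.items():
    a=np.array([235+a[0]/3,110+a[1]/3.]);b=np.array([245+(b[0]-420)/3.125,120+b[1]/3.125])
    X=cv2.triangulatePoints(P(S),P(T),a,b)[:,0];X=X[:3]/X[3];print(n,X.round(1),(proj(S,X)-a).round(1),(proj(T,X)-b).round(1))
# bar axis via masks: intersect mask pixels w/ z=67 plane for bar
for nm,z in(("bar",67),("near_half",20),("far_half",20)):
  for p in(S,T):
    m=manip.masks_of(p,nm)
    if not m: continue
    v,u=np.nonzero(m[0]["mask"]);M=P(p)
    H=np.linalg.inv(np.c_[M[:,0],M[:,1],M[:,2]*z+M[:,3]]);W=H@np.array([u,v,np.ones(len(u))]);W=(W[:2]/W[2]).T
    d=cv2.minAreaRect(W.astype(np.float32));l=cv2.fitLine(W.astype(np.float32),cv2.DIST_HUBER,0,.01,.01)[:,0]
    print(nm,round(m[0]["conf"],2),"rect",np.round(d[0]),np.round(d[1]),round(d[2],1),"line",l.round(2),np.degrees(np.arctan2(l[1],l[0])).round(1))
```

```text
noz [685.2  42.9 229. ] [0.3 0. ] [-0.3  0.2]
trig [507.4  72.9 170.2] [ 0.7 -0.1] [-0.5  0.4]
cap [478.9 134.5 188.9] [ 0.5 -0. ] [-0.4  0.2]
barend [ 569.3 -125.7   68.1] [ 1.  -0.1] [-0.7  0.4]
bar 0.94 rect [507. -28.] [ 70. 272.] 20.9 line [ 2.6000e-01 -9.6000e-01  5.3166e+02 -3.9020e+01] -74.8
bar 0.63 rect [522. -21.] [ 43. 276.] 20.9 line [ 3.1000e-01 -9.5000e-01  5.4189e+02 -4.6920e+01] -71.9
near_half 0.72 rect [514.  27.] [180.  80.] 18.9 line [9.5000e-01 3.2000e-01 5.0614e+02 2.6220e+01] 18.9
near_half 0.77 rect [518.  32.] [169.  74.] 16.9 line [9.5000e-01 3.1000e-01 5.1678e+02 3.0550e+01] 18.0
far_half 0.76 rect [540. -47.] [180.  71.] 19.3 line [ 9.3000e-01  3.7000e-01  5.3039e+02 -5.0150e+01] 21.6
far_half 0.87 rect [544. -46.] [172.  71.] 18.8 line [ 9.5000e-01  3.1000e-01  5.4259e+02 -4.6210e+01] 18.3
```

```bash
python3 -m crank '[{"offset":[0.01,-0.01,0.03],"spin":5},{"offset":[0.035,-0.03,0.05],"spin":10},{"offset":[0.06,-0.055,0.07],"spin":16},{"offset":[0.09,-0.08,0.08],"spin":22},{"offset":[0.12,-0.11,0.08],"spin":28},{"offset":[0.145,-0.135,0.08],"spin":34},{"offset":[0.175,-0.16,0.08],"spin":36},{"offset":[0.2,-0.185,0.08],"spin":36}]' 0 20
python3 -m crank '[{"offset":[0.02,-0.02,0],"spin":0},{"offset":[0.045,-0.045,0],"spin":0},{"offset":[0.07,-0.07,0],"spin":0},{"offset":[0.1,-0.095,0],"spin":0},{"offset":[0.125,-0.12,0],"spin":0},{"offset":[0.15,-0.145,0],"spin":0},{"offset":[0.18,-0.17,0],"spin":0},{"offset":[0.2,-0.19,0],"spin":0}]'
```

```text
clock: 2.17
eef_pos: [363.8, 338.9, 285.7]
eef_rot: [3.141, 0.001, -2.81]
wrist_force: [0.3, 1.1, 0.4]
finger_gap: 43.9
clock: 2.83
eef_pos: [565.5, 146.7, 285.4]
eef_rot: [-3.142, 0.0, -2.811]
wrist_force: [-0.1, 1.0, 0.0]
finger_gap: 0.3
```

```bash
python3 -m crank '[{"offset":[0.02,-0.02,0],"spin":0},{"offset":[0.045,-0.04,0],"spin":0},{"offset":[0.07,-0.065,0],"spin":0},{"offset":[0.1,-0.09,0],"spin":0},{"offset":[0.117,-0.104,0],"spin":0},{"offset":[0.117,-0.104,0],"spin":0},{"offset":[0.117,-0.104,-0.015],"spin":0},{"offset":[0.117,-0.104,-0.03],"spin":0}]'
python3 - <<'E'
from h import *
ims=[]
for c,(x,y) in(("scene",(270,60)),("top",(235,85))):
    p=manip.camera(c); ims.append(cv2.resize(p["pixels"][y:y+110,x:x+100,::-1],(400,440),interpolation=cv2.INTER_CUBIC))
    print(c,"tcp",proj(p,manip.read_state()["eef_pos"]),"noz",proj(p,[683,42,224]))
cv2.imwrite("pics/noz.png",np.hstack(ims))
E
```

```text
clock: 3.5
eef_pos: [682.7, 42.8, 255.4]
eef_rot: [-3.141, 0.002, -2.812]
wrist_force: [1.0, 0.3, -0.1]
finger_gap: 0.3
scene tcp [320.5 118.2] noz [320.9 126. ]
top tcp [283.6 133.8] noz [285.3 136.4]
```

View pics/noz.png

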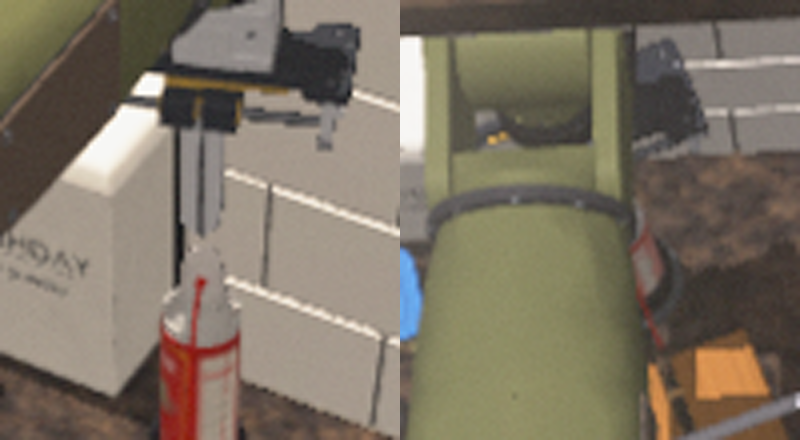

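The left view shows the shut fingertips (pixel 203,232) directly over the white cap (203,245). I'll press down in small rows.

```bash
python3 -m crank '[{"offset":[0,0,-0.012],"spin":0},{"offset":[0,0,-0.022],"spin":0},{"offset":[0,0,-0.026],"spin":0},{"offset":[0,0,-0.028],"spin":0},{"offset":[0,0,-0.03],"spin":0},{"offset":[0,0,-0.032],"spin":0},{"offset":[0,0,-0.032],"spin":0},{"offset":[0,0,-0.032],"spin":0}]'
```

```text
clock: 4.27
eef_pos: [681.6, 43.3, 221.6]
eef_rot: [3.14, -0.003, -2.811]
wrist_force: [-1.7, 1.3, 4.4]
finger_gap: 0.4
```

```bash
python3 -m crank '[{"offset":[0,0,-0.002],"spin":0},{"offset":[0,0,-0.004],"spin":0},{"offset":[0,0,-0.004],"spin":0},{"offset":[0,0,-0.005],"spin":0},{"offset":[0,0,-0.005],"spin":0},{"offset":[0,0,-0.006],"spin":0},{"offset":[0,0,-0.006],"spin":0},{"offset":[0,0,-0.006],"spin":0}]'
```

```text
clock: 4.93
eef_pos: [681.9, 43.4, 218.9]
eef_rot: [3.141, 0.001, -2.811]
wrist_force: [-9.3, 1.0, 21.4]
finger_gap: 0.7
```

```bash
python3 -m crank '[{"offset":[0,0,0.01],"spin":0},{"offset":[0,0,0.03],"spin":0},{"offset":[0,0,0.04],"spin":0},{"offset":[-0.03,0,0.045],"spin":0},{"offset":[-0.07,-0.002,0.045],"spin":0},{"offset":[-0.11,-0.002,0.045],"spin":0},{"offset":[-0.145,-0.002,0.045],"spin":0},{"offset":[-0.164,-0.002,0.03],"spin":0}]'
python3 -m crank '[{"offset":[0,0,-0.03],"spin":0},{"offset":[0,0,-0.06],"spin":0},{"offset":[0,0,-0.09],"spin":0},{"offset":[0,0,-0.11],"spin":0},{"offset":[0,0,-0.12],"spin":0},{"offset":[0,0,-0.12],"spin":0},{"offset":[0,0,-0.12],"spin":0},{"offset":[0,0,-0.12],"spin":0}]'
python3 - <<'E'
from h import *
ims=[]
for c,(x,y) in(("scene",(230,130)),("top",(235,120))):
    p=manip.camera(c); ims.append(cv2.resize(p["pixels"][y:y+130,x:x+130,::-1],(400,400),interpolation=cv2.INTER_CUBIC))
    print(c,"tcp",proj(p,manip.read_state()["eef_pos"]))
cv2.imwrite("pics/trig.png",np.hstack(ims))
E
```

```text
clock: 5.6
eef_pos: [516.0, 41.3, 251.3]
eef_rot: [-3.14, 0.005, -2.811]
wrist_force: [1.6, 0.8, 0.9]
finger_gap: 0.1
clock: 6.27
eef_pos: [516.8, 41.3, 132.7]
eef_rot: [-3.139, 0.007, -2.811]
wrist_force: [-0.0, -0.5, 0.1]
finger_gap: 0.5
scene tcp [290.7 190.3]
top tcp [290.1 196.1]
```

View pics/trig.png

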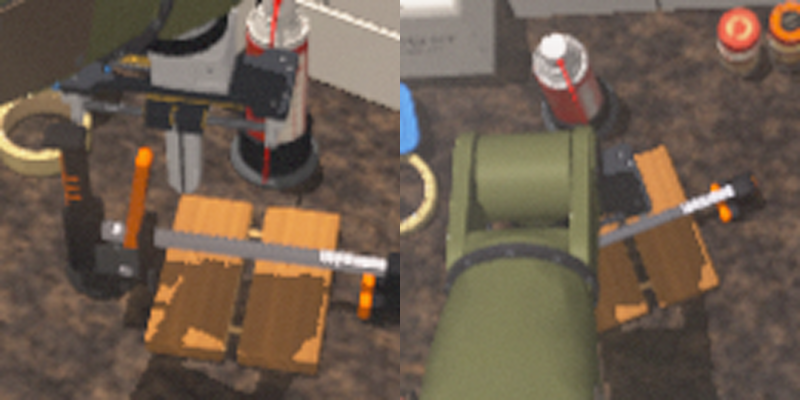

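The left view shows the fingertips (183,190) on the +x side of the orange blade (140,157–245), in line with the bar. The cap is up again and the joint is still open. First trigger stroke:

```bash
python3 -m crank '[{"offset":[-0.004,0.002,0],"spin":0},{"offset":[-0.008,0.014,0],"spin":0},{"offset":[-0.01,0.02,0],"spin":0},{"offset":[-0.012,0.026,0],"spin":0},{"offset":[-0.014,0.032,0],"spin":0},{"offset":[-0.016,0.037,0],"spin":0},{"offset":[-0.016,0.037,0],"spin":0},{"offset":[-0.016,0.037,0],"spin":0}]'
python3 -m crank '[{"offset":[-0.001,0.003,0],"spin":0},{"offset":[-0.002,0.005,0],"spin":0},{"offset":[-0.002,0.007,0],"spin":0},{"offset":[-0.002,0.007,0],"spin":0},{"offset":[-0.002,0.007,0],"spin":0},{"offset":[-0.002,0.007,0],"spin":0},{"offset":[-0.002,0.007,0],"spin":0},{"offset":[-0.002,0.007,0],"spin":0}]'
```

```text
clock: 7.03
eef_pos: [500.9, 78.5, 132.8]
eef_rot: [-3.139, 0.008, -2.81]
wrist_force: [1.1, -2.7, 1.3]
finger_gap: 0.4
clock: 7.7
eef_pos: [498.7, 85.0, 132.7]
eef_rot: [-3.139, 0.007, -2.811]
wrist_force: [-0.7, -5.4, 3.0]
finger_gap: 0.9
```

```bash
python3 -m crank '[{"offset":[-0.001,0.003,0],"spin":0},{"offset":[-0.001,0.004,0],"spin":0},{"offset":[-0.002,0.005,0],"spin":0},{"offset":[-0.002,0.006,0],"spin":0},{"offset":[-0.002,0.006,0],"spin":0},{"offset":[-0.002,0.006,0],"spin":0},{"offset":[-0.002,0.006,0],"spin":0},{"offset":[-0.002,0.006,0],"spin":0}]'
```

```text
clock: 8.37
eef_pos: [496.7, 90.4, 132.5]
eef_rot: [-3.138, 0.006, -2.811]
wrist_force: [1.7, -5.3, 0.9]
finger_gap: 0.3
```

Run:
```python
from h import *
ims=[]
for c,(x,y) in(("scene",(240,150)),):
    p=manip.camera(c); ims.append(cv2.resize(p["pixels"][y:y+110,x:x+140,::-1],(700,550),interpolation=cv2.INTER_CUBIC))
    save(p,"pics/s1.png")
cv2.imwrite("pics/trig2.png",np.hstack(ims))
```

```text
(no output)
```

View pics/trig2.png

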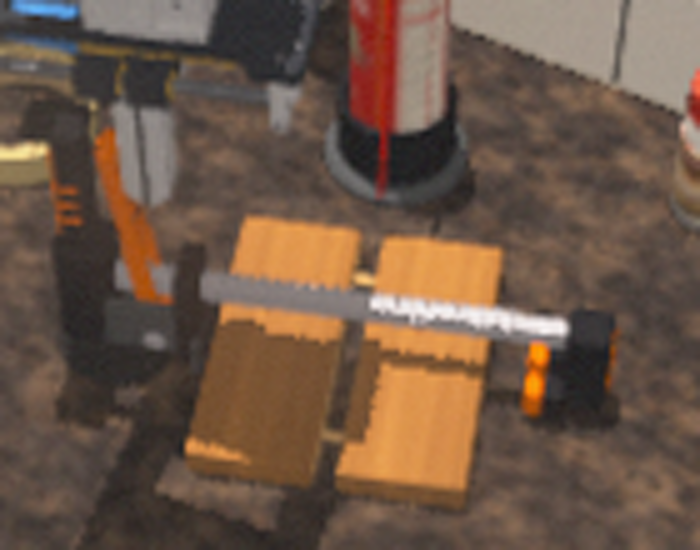

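The trigger is leaning in close to the grip at about 5.5 N. The pad at (530,375) is still about 20 mm from the far half and the joint is still open. Two more empty strokes:

```bash
python3 -m crank '[{"offset":[0.007,-0.02,0],"spin":0},{"offset":[0.014,-0.042,0],"spin":0},{"offset":[0.015,-0.045,0],"spin":0},{"offset":[0.015,-0.045,0],"spin":0},{"offset":[0.01,-0.03,0],"spin":0},{"offset":[0.005,-0.015,0],"spin":0},{"offset":[0.001,-0.003,0],"spin":0},{"offset":[0,0,0],"spin":0}]'
python3 -m crank '[{"offset":[0.007,-0.02,0],"spin":0},{"offset":[0.014,-0.042,0],"spin":0},{"offset":[0.015,-0.045,0],"spin":0},{"offset":[0.015,-0.045,0],"spin":0},{"offset":[0.01,-0.03,0],"spin":0},{"offset":[0.005,-0.015,0],"spin":0},{"offset":[0.001,-0.001,0],"spin":0},{"offset":[0,0.001,0],"spin":0}]'
python3 - <<'E'
from h import *
p=manip.camera("scene"); save(p,"pics/s2.png")
cv2.imwrite("pics/st2.png",cv2.resize(p["pixels"][150:260,240:380,::-1],(700,550),interpolation=cv2.INTER_CUBIC))
E
```

```text
clock: 9.08
eef_pos: [495.9, 91.8, 132.2]
eef_rot: [-3.138, 0.006, -2.81]
wrist_force: [3.3, -6.8, -3.1]
finger_gap: 0.2
clock: 9.75
eef_pos: [495.4, 93.5, 132.0]
eef_rot: [-3.134, 0.005, -2.808]
wrist_force: [7.8, -21.0, -4.3]
finger_gap: 0.2
```

View pics/st2.png

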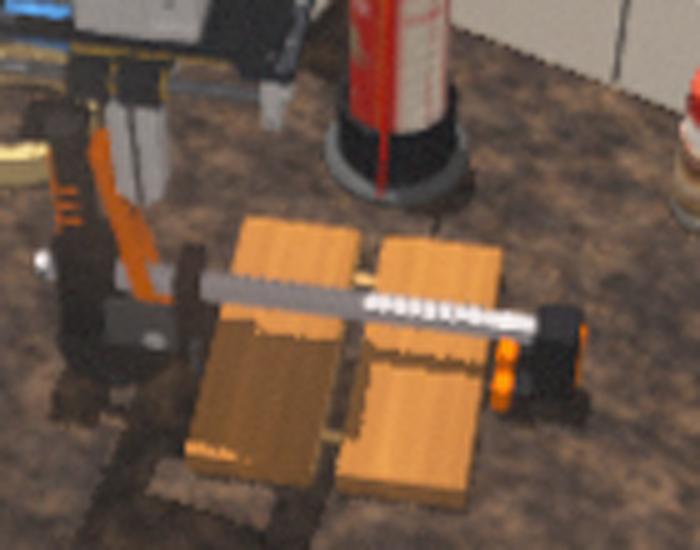

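The bar has moved about 16 mm over the two strokes, and the pad (493,375) is nearly at the far half. The stop is at y≈92.5. Next stroke, this time stopping just short of it.

```bash
python3 -m crank '[{"offset":[0.007,-0.02,0],"spin":0},{"offset":[0.015,-0.045,0],"spin":0},{"offset":[0.016,-0.047,0],"spin":0},{"offset":[0.016,-0.047,0],"spin":0},{"offset":[0.01,-0.03,0],"spin":0},{"offset":[0.006,-0.018,0],"spin":0},{"offset":[0.002,-0.007,0],"spin":0},{"offset":[0.001,-0.004,0],"spin":0}]'
python3 - <<'E'
from h import *
p=manip.camera("scene"); save(p,"pics/s3.png")
cv2.imwrite("pics/st3.png",cv2.resize(p["pixels"][150:260,240:380,::-1],(700,550),interpolation=cv2.INTER_CUBIC))
E
```

```text
clock: 10.47
eef_pos: [495.9, 90.9, 132.0]
eef_rot: [-3.133, 0.005, -2.806]
wrist_force: [3.3, -6.2, -4.4]
finger_gap: 0.7
```

View pics/st3.png

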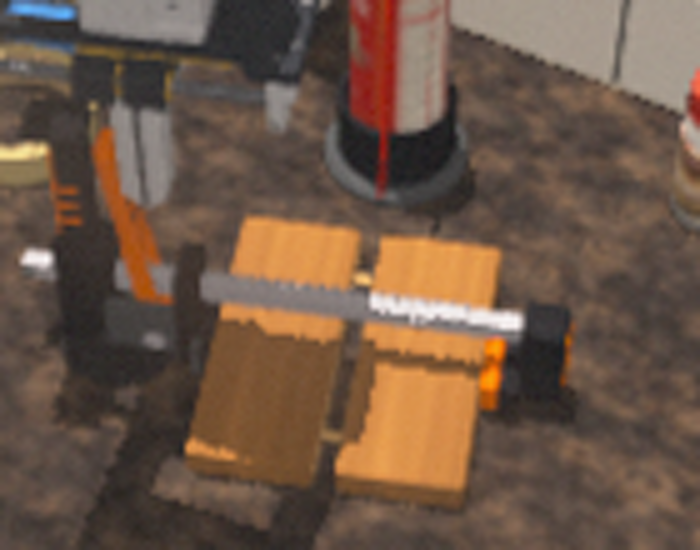

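The pad (485,375) is now at the far half's edge. The joint is still about 10 mm open, so another stroke is safe.

```bash
python3 -m crank '[{"offset":[0.007,-0.02,0],"spin":0},{"offset":[0.014,-0.043,0],"spin":0},{"offset":[0.015,-0.045,0],"spin":0},{"offset":[0.015,-0.045,0],"spin":0},{"offset":[0.01,-0.03,0],"spin":0},{"offset":[0.005,-0.016,0],"spin":0},{"offset":[0.001,-0.004,0],"spin":0},{"offset":[0,0,0],"spin":0}]'
python3 - <<'E'
from h import *
p=manip.camera("scene"); save(p,"pics/s4.png")
cv2.imwrite("pics/st4.png",cv2.resize(p["pixels"][150:260,240:380,::-1],(700,550),interpolation=cv2.INTER_CUBIC))
E
```

```text
clock: 11.18
eef_pos: [495.1, 92.5, 131.8]
eef_rot: [-3.133, 0.005, -2.804]
wrist_force: [2.3, -14.1, -4.6]
finger_gap: 0.4
```

View pics/st4.png

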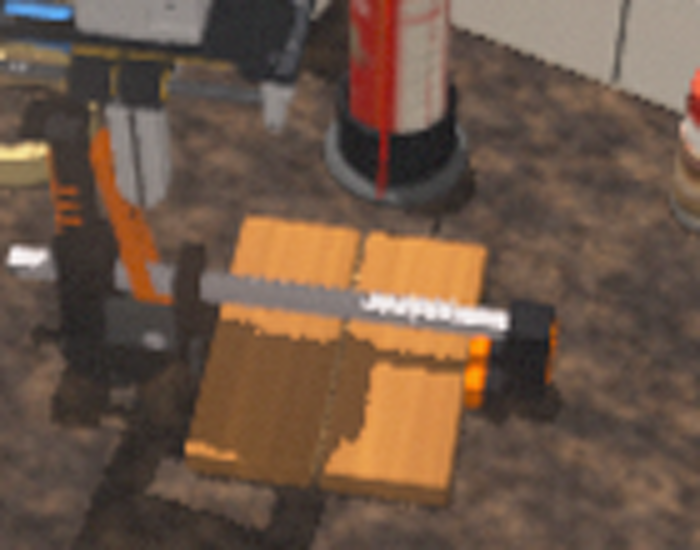

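The far half moved another 8 mm and the joint now shows only a hairline at (345,360). From here I'll squeeze in small increments and watch the force.

```bash
python3 -m crank '[{"offset":[0.007,-0.02,0],"spin":0},{"offset":[0.015,-0.043,0],"spin":0},{"offset":[0.016,-0.046,0],"spin":0},{"offset":[0.016,-0.046,0],"spin":0},{"offset":[0.01,-0.032,0],"spin":0},{"offset":[0.007,-0.022,0],"spin":0},{"offset":[0.007,-0.022,0],"spin":0},{"offset":[0.007,-0.022,0],"spin":0}]'
python3 -m crank '[{"offset":[-0.001,0.002,0],"spin":0},{"offset":[-0.001,0.004,0],"spin":0},{"offset":[-0.001,0.004,0],"spin":0},{"offset":[-0.001,0.004,0],"spin":0},{"offset":[-0.001,0.004,0],"spin":0},{"offset":[-0.001,0.004,0],"spin":0},{"offset":[-0.001,0.004,0],"spin":0},{"offset":[-0.001,0.004,0],"spin":0}]'
python3 -m crank '[{"offset":[-0.001,0.002,0],"spin":0},{"offset":[-0.001,0.004,0],"spin":0},{"offset":[-0.001,0.004,0],"spin":0},{"offset":[-0.001,0.004,0],"spin":0},{"offset":[-0.001,0.004,0],"spin":0},{"offset":[-0.001,0.004,0],"spin":0},{"offset":[-0.001,0.004,0],"spin":0},{"offset":[-0.001,0.004,0],"spin":0}]'
```

```text
clock: 11.9
eef_pos: [501.8, 71.1, 131.8]
eef_rot: [-3.132, 0.004, -2.802]
wrist_force: [-1.3, -1.0, 0.4]
finger_gap: 0.3
clock: 12.57
eef_pos: [500.8, 75.0, 131.8]
eef_rot: [-3.132, 0.004, -2.802]
wrist_force: [0.2, -4.5, 2.6]
finger_gap: 0.7
clock: 13.23
eef_pos: [499.8, 78.7, 131.9]
eef_rot: [-3.131, 0.004, -2.802]
wrist_force: [-0.2, -6.3, 2.1]
finger_gap: 1.0
```

```bash
python3 -m crank '[{"offset":[-0.001,0.002,0],"spin":0},{"offset":[-0.001,0.003,0],"spin":0},{"offset":[-0.001,0.003,0],"spin":0},{"offset":[-0.001,0.003,0],"spin":0},{"offset":[-0.001,0.003,0],"spin":0},{"offset":[-0.001,0.003,0],"spin":0},{"offset":[-0.001,0.003,0],"spin":0},{"offset":[-0.001,0.003,0],"spin":0}]'
python3 -m crank '[{"offset":[-0.001,0.002,0],"spin":0},{"offset":[-0.001,0.003,0],"spin":0},{"offset":[-0.001,0.003,0],"spin":0},{"offset":[-0.001,0.003,0],"spin":0},{"offset":[-0.001,0.003,0],"spin":0},{"offset":[-0.001,0.003,0],"spin":0},{"offset":[-0.001,0.003,0],"spin":0},{"offset":[-0.001,0.003,0],"spin":0}]'
```

```text
clock: 13.9
eef_pos: [498.9, 81.3, 131.9]
eef_rot: [-3.131, 0.004, -2.802]
wrist_force: [0.1, -6.0, 0.4]
finger_gap: 0.5
clock: 14.57
eef_pos: [498.0, 83.9, 131.9]
eef_rot: [-3.13, 0.004, -2.802]
wrist_force: [0.3, -6.0, 1.3]
finger_gap: 0.5
```

```bash
python3 -m crank '[{"offset":[-0.001,0.002,0],"spin":0},{"offset":[-0.001,0.003,0],"spin":0},{"offset":[-0.001,0.003,0],"spin":0},{"offset":[-0.001,0.003,0],"spin":0},{"offset":[-0.001,0.003,0],"spin":0},{"offset":[-0.001,0.003,0],"spin":0},{"offset":[-0.001,0.003,0],"spin":0},{"offset":[-0.001,0.003,0],"spin":0}]'
python3 - <<'E'
from h import *
for i in range(4):
    p=manip.camera("scene"); print(np.round(manip.read_state()["wrist_force"],1))
save(p,"pics/s5.png")
a=cv2.imread("pics/s4.png")[180:260,270:370];b=p["pixels"][180:260,270:370,::-1]
cv2.imwrite("pics/st5.png",np.hstack([cv2.resize(i,(400,480),interpolation=cv2.INTER_CUBIC) for i in(a,b)]))
E
```

```text
clock: 15.23
eef_pos: [497.1, 86.3, 131.8]
eef_rot: [-3.129, 0.003, -2.803]
wrist_force: [2.1, -7.5, 1.1]
finger_gap: 0.4
[ 1.8 -7.7  1. ]
[ 1.6 -9.2  0.1]
[ 1.9 -8.4  0.8]
[ 1.  -8.7  1.4]
```

View pics/st5.png

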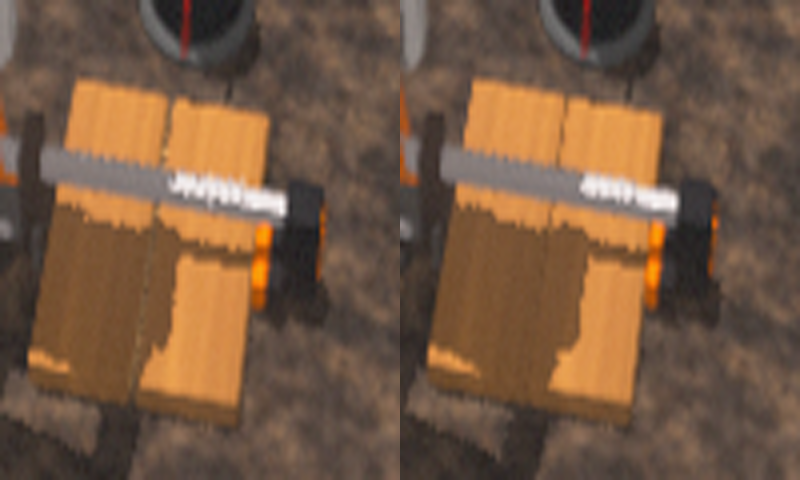

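The joint is closed and the push has risen to about 8.8 N. Continuing carefully.

```bash
python3 -m crank '[{"offset":[-0.001,0.002,0],"spin":0},{"offset":[-0.001,0.003,0],"spin":0},{"offset":[-0.001,0.003,0],"spin":0},{"offset":[-0.001,0.003,0],"spin":0},{"offset":[-0.001,0.003,0],"spin":0},{"offset":[-0.001,0.003,0],"spin":0},{"offset":[-0.001,0.003,0],"spin":0},{"offset":[-0.001,0.003,0],"spin":0}]'
python3 -m crank '[{"offset":[-0.0005,0.001,0],"spin":0},{"offset":[-0.0005,0.002,0],"spin":0},{"offset":[-0.0005,0.002,0],"spin":0},{"offset":[-0.0005,0.002,0],"spin":0},{"offset":[-0.0005,0.002,0],"spin":0},{"offset":[-0.0005,0.002,0],"spin":0},{"offset":[-0.0005,0.002,0],"spin":0},{"offset":[-0.0005,0.002,0],"spin":0}]'
python3 - <<'E'
from h import *
for i in range(3):
    p=manip.camera("scene"); s=manip.read_state(); print(np.round(s["wrist_force"],1),s["eef_pos"].round(1))
E
```

```text
clock: 16.1
eef_pos: [496.3, 88.7, 131.7]
eef_rot: [-3.128, 0.003, -2.803]
wrist_force: [3.3, -9.6, -0.3]
finger_gap: 0.4
clock: 16.77
eef_pos: [495.9, 89.8, 131.6]
eef_rot: [-3.127, 0.003, -2.803]
wrist_force: [0.1, -10.1, 1.2]
finger_gap: 0.5
[  1.7 -10.4   0.2] [495.9  89.8 131.6]
[  0.6 -10.1   1.7] [495.9  89.8 131.6]
[  1.6 -10.9   1.3] [495.9  89.8 131.6]
```

```bash
python3 -m crank '[{"offset":[-0.0005,0.001,0],"spin":0},{"offset":[-0.0005,0.0017,0],"spin":0},{"offset":[-0.0005,0.0017,0],"spin":0},{"offset":[-0.0005,0.0017,0],"spin":0},{"offset":[-0.0005,0.0017,0],"spin":0},{"offset":[-0.0005,0.0017,0],"spin":0},{"offset":[-0.0005,0.0017,0],"spin":0},{"offset":[-0.0005,0.0017,0],"spin":0}]'
python3 - <<'E'
from h import *
p=manip.camera("scene");f=[]
for i in range(12):
    p=manip.camera("scene"); s=manip.read_state(); f.append(s["wrist_force"])
print(np.mean(f,0).round(2),np.std(f,0).round(2),s["eef_pos"].round(1)); save(p,"pics/s6.png")
u=np.array([.317,-.948]);print("push",np.mean(f,0)[:2]@u)
# pad/board measures: mask extents along bar
for n in("s4","s6"):
    g=cv2.imread(f"pics/{n}.png")[205:235,325:360]; h=cv2.cvtColor(g,cv2.COLOR_BGR2HSV)
    for r in(13,17,20,24): print(n,r,[tuple(x) for x in g[r,2:20].tolist()] if r==20 else ''.join('O' if (x[0]<14 and x[1]>215 and x[2]>150) else '.' for x in h[r]))
E
```

```text
clock: 17.58
eef_pos: [495.6, 90.7, 131.6]
eef_rot: [-3.125, 0.003, -2.803]
wrist_force: [1.6, -10.4, 0.4]
finger_gap: 0.6
[  1.36 -10.35   0.75] [0.84 0.44 0.46] [495.6  90.6 131.6]
push 10.245836764115936
s4 13 ............O............O.........
s4 17 .........OOO.......................
s4 20 [(72, 143, 219), (77, 145, 221), (74, 144, 218), (73, 141, 213), (69, 140, 214), (64, 123, 189), (10, 145, 247), (10, 156, 247), (10, 151, 247), (10, 99, 221), (52, 65, 92), (55, 56, 63), (57, 58, 62), (51, 51, 58), (45, 47, 52), (39, 39, 46), (34, 39, 46), (32, 33, 39)]
s4 24 .........OO........................
s6 13 ..........O........................
s6 17 .......OO..........................
s6 20 [(73, 144, 218), (70, 139, 213), (70, 138, 212), (72, 135, 205), (16, 118, 228), (10, 147, 247), (10, 149, 247), (42, 95, 201), (56, 58, 65), (54, 56, 60), (58, 57, 63), (45, 46, 54), (39, 43, 44), (37, 37, 43), (39, 40, 44), (37, 38, 41), (40, 42, 45), (36, 39, 41)]
s6 24 .......O...........................
```

The push averages 10.3 N, which puts the squash at about 3–3.5 mm. That is near the lower limit and the trigger is close to its stop, so I'll take one more stroke in increments.

```bash
python3 -m crank '[{"offset":[0.007,-0.02,0],"spin":0},{"offset":[0.015,-0.043,0],"spin":0},{"offset":[0.016,-0.046,0],"spin":0},{"offset":[0.016,-0.046,0],"spin":0},{"offset":[0.01,-0.032,0],"spin":0},{"offset":[0.009,-0.026,0],"spin":0},{"offset":[0.009,-0.026,0],"spin":0},{"offset":[0.009,-0.026,0],"spin":0}]'
python3 -m crank '[{"offset":[-0.001,0.002,0],"spin":0},{"offset":[-0.001,0.004,0],"spin":0},{"offset":[-0.001,0.004,0],"spin":0},{"offset":[-0.001,0.004,0],"spin":0},{"offset":[-0.001,0.004,0],"spin":0},{"offset":[-0.001,0.004,0],"spin":0},{"offset":[-0.001,0.004,0],"spin":0},{"offset":[-0.001,0.004,0],"spin":0}]'
python3 -m crank '[{"offset":[-0.001,0.002,0],"spin":0},{"offset":[-0.001,0.004,0],"spin":0},{"offset":[-0.001,0.004,0],"spin":0},{"offset":[-0.001,0.004,0],"spin":0},{"offset":[-0.001,0.004,0],"spin":0},{"offset":[-0.001,0.004,0],"spin":0},{"offset":[-0.001,0.004,0],"spin":0},{"offset":[-0.001,0.004,0],"spin":0}]'
```

```text
clock: 18.9
eef_pos: [504.2, 65.4, 131.6]
eef_rot: [-3.125, 0.002, -2.802]
wrist_force: [-2.3, -5.3, 2.4]
finger_gap: 0.6
clock: 19.57
eef_pos: [503.1, 69.5, 131.8]
eef_rot: [-3.124, 0.002, -2.801]
wrist_force: [-1.0, -8.5, 3.4]
finger_gap: 0.4
clock: 20.23
eef_pos: [502.0, 73.4, 132.1]
eef_rot: [-3.122, 0.001, -2.8]
wrist_force: [-0.9, -10.0, 2.8]
finger_gap: 0.4
```

```bash
python3 -m crank '[{"offset":[-0.001,0.002,0],"spin":0},{"offset":[-0.001,0.003,0],"spin":0},{"offset":[-0.001,0.003,0],"spin":0},{"offset":[-0.001,0.003,0],"spin":0},{"offset":[-0.001,0.003,0],"spin":0},{"offset":[-0.001,0.003,0],"spin":0},{"offset":[-0.001,0.003,0],"spin":0},{"offset":[-0.001,0.003,0],"spin":0}]'
python3 - <<'E'
from h import *
f=[]
for i in range(10):
    p=manip.camera("scene"); s=manip.read_state(); f.append(s["wrist_force"])
print(np.mean(f,0).round(2),s["eef_pos"].round(1),"push",np.mean(f,0)[:2]@[.317,-.948])
E
```

```text
clock: 20.9
eef_pos: [501.0, 76.2, 132.3]
eef_rot: [-3.121, 0.001, -2.8]
wrist_force: [0.0, -10.0, 1.6]
finger_gap: 0.5
[  0.3  -10.74   1.81] [501.   76.2 132.2] push 10.275132358133277
```

```bash
python3 -m crank '[{"offset":[-0.001,0.002,0],"spin":0},{"offset":[-0.001,0.003,0],"spin":0},{"offset":[-0.001,0.004,0],"spin":0},{"offset":[-0.001,0.004,0],"spin":0},{"offset":[-0.001,0.004,0],"spin":0},{"offset":[-0.001,0.004,0],"spin":0},{"offset":[-0.001,0.004,0],"spin":0},{"offset":[-0.001,0.004,0],"spin":0}]'
python3 - <<'E'
from h import *
f=[]
for i in range(10):
    p=manip.camera("scene"); s=manip.read_state(); f.append(s["wrist_force"])
print(np.mean(f,0).round(2),s["eef_pos"].round(1),"push",np.mean(f,0)[:2]@[.317,-.948]); save(p,"pics/s7.png")
g=p["pixels"][:,:,::-1]
for n in("s3","s4","s6","s7"):
    g=cv2.imread(f"pics/{n}.png"); t=g[:,:,2].astype(float)-g[:,:,0]
    print(n,[round(float(np.clip((t[r,325:345]-150)/85,0,1).sum()),2) for r in range(219,231)])
a=cv2.imread("pics/s4.png")[200:240,310:360];b=cv2.imread("pics/s7.png")[200:240,310:360]
cv2.imwrite("pics/st7.png",np.hstack([cv2.resize(i,(400,320),interpolation=cv2.INTER_NEAREST) for i in(a,b)]))
E
```

```text
clock: 22.07
eef_pos: [499.9, 79.5, 132.4]
eef_rot: [-3.118, 0.0, -2.799]
wrist_force: [-0.0, -14.4, 2.4]
finger_gap: 0.5
[  0.12 -14.47   2.25] [499.9  79.5 132.3] push 13.756101374356433
s3 [3.86, 3.65, 1.39, 0.69, 1.55, 3.07, 3.87, 3.74, 3.31, 0.89, 0.35, 0.32]
s4 [3.69, 3.26, 0.66, 0.59, 2.54, 3.86, 3.72, 3.58, 2.78, 0.34, 0.4, 0.05]
s6 [2.99, 2.58, 0.22, 0.25, 1.72, 2.67, 2.84, 2.74, 1.61, 0.18, 0.19, 0.0]
s7 [1.76, 1.6, 0.05, 0.05, 0.82, 1.24, 1.76, 1.68, 0.19, 0.0, 0.0, 0.0]
```

View pics/st7.png

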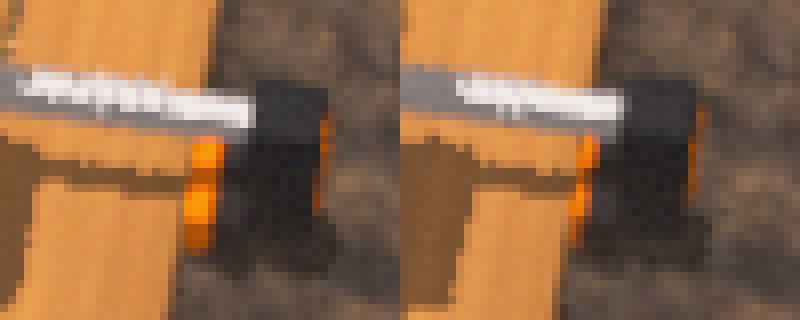

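Compared with the unsquashed pad on the left, the orange pad on the right (580,190) is about half as thick. Its width fell from 3.8 px to 1.75 px, about 5.4 mm of squash, and the 13.8 N push agrees. Handing in.

Run:
```python
from h import *
s=manip.read_state(); print(s["wrist_force"].round(1),s["eef_pos"].round(1))
print(manip.sign_off())
```

```text
[ -0.2 -14.8   2. ] [499.9  79.5 132.3]
the job is handed in; nothing more can be done
None
```

I handed the job in with the trigger held in, at about 22 s of the 67 s allowed. No verdict came back.

**What I did:**
- I pressed the nozzle cap until it bottomed, at about 21 N, while the joint was open. I then let it up, and pictures taken afterwards showed it raised.
- I pumped the trigger with the shut fingers. Five strokes brought the pad up to the far half and pushed the halves almost together.
- A sixth, slow stroke closed the joint. A seventh brought the pad to its final squeeze.

**Last checks:**
- **Joint:** no gap visible in the pictures.
- **Pad:** squashed about 5.4 mm, judged from its width in the picture falling from 3.8 to 1.75 px. That is only a few pixels, so take it as roughly 5 to 6 mm.
- **Trigger push:** about 13.8 N and steady. This agrees with the pad estimate but is slightly above the 12 N given for half squash.
- **Mug and egg timer:** the arm never went near them at their height. I did not measure their positions again at the end.

**Disagreements along the way:**
- The sixth stroke ended close to the trigger's stop at only about 10.3 N, or about 3 mm of squash. That was too near the lower limit, so I took the seventh.
- In two of the empty strokes the trigger reached its stop, at up to about 21 N. I saw no sign that this did any harm.

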